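# Catch a rock sample from the feed chute in its gas canister and seal it

## Task

Take the open canister by its handle, hold it up under the lip of the feed chute and push the paddle in with it so that the gate opens, and catch all three rock lumps in it. Then set the canister down upright in the sealing stand, put the push-in lid on it and press the lid fully home, stopping when its shoulder meets the rim. Leave the other things on the bench where they are.

Things in the scene. Friction and masses are not known exactly. Their poses are not given: they have to be found in the camera images.
- feeder: The feed chute (fixed): stainless channel 58 mm wide inside, side walls 56 mm, sloping down 30 degrees, on a grey column stand. Origin: on the bench straight below the lip; z up, -x the level direction in which lumps leave, +x leads back under the chute. 88 mm wide over all at the lip; gate guides rise 125 mm above and reach 52 mm in front of the lip; base plate begins 90 mm behind the lip.
- chute_lip (a point): Middle of the lower edge (lip) of the chute's floor, 240 mm above the bench, axes as the feeder's. Lumps slide off it at up to about 1 m/s and fall into the space 0 to 90 mm in front (-x) of it. A canister whose axis is 50 mm in front of the lip, rim 20 mm below it, has its mouth there and holds the gate fully open.
- paddle (a joint): Angle of the steel paddle hanging under the chute from a pivot 30 mm behind the lip and 8 mm below it: 0 rad at rest, gate shut; grows as it is pushed in under the chute (+x of the feeder), to 0.70 at most. A linkage lifts the gate 12.5 mm per 0.1 rad: below 0.25 rad the lumps are held, from 0.4 they pass freely. A spring (1 to 4 N at the foot) swings it back and shuts the gate.
- paddle_foot (a point): Middle of the rubber roller (12 mm thick, 60 mm wide across the chute) on the paddle's lower edge, the part to push. At rest it lies 22 mm in front of the lip and 68 mm below it; with the gate fully open (0.5 rad) 13 mm behind the lip.
- lump1_mid (a point): Centre of the lowest of three chunky grey rock lumps lying one behind the other in the chute behind its gate; about 60 x 46 x 36 mm, 45 to 75 g.
- lump2_mid (a point): Centre of the middle rock lump, about 64 x 44 x 36 mm.
- lump3_mid (a point): Centre of the uppermost rock lump, about 58 x 48 x 34 mm.
- canister_mid (a point): Centre, half-way up the axis, of the open round aluminium canister standing on the bench: 120 mm across outside, 112 mm inside, 150 mm tall (underside 75 mm below, rim 75 mm above this point), floor 5 mm thick, about 0.22 kg. z is its axis, up; -x points from the axis to its handle.
- canister_handle (a point): Centre of the canister's black rubber-sleeved handle, a straight flat bar sticking out level from the wall near the rim: 52 mm long outward (canister's x), 14 mm thick (its y), 30 mm tall. It lies 86 mm from the axis (towards -x) and 47 mm above canister_mid, 28 mm below the rim.
- stand_floor (a point): Middle of the floor of the sealing stand (fixed): a 160 mm square grey plate with a low round white plastic cup that keeps the canister from sliding while the lid is pressed on. The cup narrows from 160 mm across at its edge, 28 mm above the bench, to 132 mm at its floor, 8 mm above the bench, so it guides the canister to the middle. z is up.
- lid_knob (a point): Centre of the lid's round black knob, 34 mm across, 36 mm tall, on the lid's axis, with a 14 mm tall brass stub on top. Below it an 8 mm flange 127 mm across (upper face 19 mm below this point), then a 107 mm plug 24 mm long, chamfered, with a rubber seal ring. It stands on its plug on the bench, this point 51 mm up; about 0.22 kg. z is its axis, up.
- lid_shoulder (a point): Centre of the flange's underside (shoulder), on the lid's axis, 27 mm below lid_knob, 24 mm above the plug's foot. Home, it lies on the canister's rim. The plug has 2.5 mm play all round in the bore. The seal ring stops it with the shoulder 9 to 14 mm above the rim until pushed with about 5 to 12 N; it then slides in, and the force climbs steeply as the shoulder meets the rim.
- amber_bottle: Bystander: amber glass bottle, 60 mm across, 135 mm tall; origin under its centre.
- spanner: Bystander: steel spanner, 200 mm long, lying flat; origin under its centre.
- regulator: Bystander: brass gas pressure regulator with two gauges, about 130 mm long, lying on the bench; origin under its body.
- beaker: Bystander: glass beaker, 68 mm across, 85 mm tall; origin under its centre.
- jar: Bystander: glass jar with a steel cap, 72 mm across, 80 mm tall; origin under its centre.
There are look-alikes about, which are no part of the job. Leave any pink look-alike of the part that bears lid_knob alone. What is shaped like the part that bears lump1_mid but orange is not meant.

How it is judged:
By the outcome, as a careful person would: the job done as asked, in the order asked, and still so for the second after the job is handed in, with the robot touching nothing.
It also fails if it takes over 61 s, if anything falls off the work surface, if the arm or the gripper's body presses on something with over 40 N, if the wrist force passes 120 N, or if a joint passes its speed limit or range.

## Robot

A 7-joint arm with a two-finger parallel gripper is mounted at the origin on the work surface. World frame = base frame: x ahead of the robot, y to its left, z up, the work surface at z = 0. Lengths are in m, angles in degrees, forces in N, time in s.
With the tool pointing down it reaches from about 0.35 to 0.9 m from the base axis. Payload 7.2 kg.
Tool frame: the origin (TCP) lies at the very end of the fingers, on their centre line; the grasp point (between the pads) lies 19 mm behind it (env.grip_depth is the distance from the TCP to the grasp point, in m); z points along the fingers, y is the line along which they close (so a half turn about z gives the same grasp; the last joint's range is limited). The gripper opens to 85 mm and grips with 20 to 120 N. Pads are 22 mm wide; open, the fingers measure 114 mm over their backs; the gripper's body (76 mm by 85 mm) begins 54 mm behind the grasp point. The pads swing forward as they close: fully open they stand 13 mm farther back than shut.
Start: joints at [-74.095, 23.554, -0.728, 91.456, 0.321, 64.991, -4.71], TCP at [0.212, 0.588, 0.231] pointing down, gripper open.
Joint ranges: [-169.25, 169.25], [-16.82, 113.86], [-84.01, 82.57], [7.8, 145.47], [-59.2, 239.2], [7.22, 106.19], [-163.78, 163.78]. Speed limits (degrees/s): [136.94, 136.94, 172.46, 172.46, 180, 180, 180].

## Interface

Orientations are given as [roll, pitch, yaw] about the fixed x, y, z axes, in that order (R = Rz(yaw) Ry(pitch) Rx(roll)).
In Python, from bench import env gives the robot as it stands. The module is installed in compiled form; this text tells all that it offers.
- The arm moves only by the tool servo_tool, never from a script. Its argument "series" is text: rows parted by semicolons, each of 7 numbers parted by spaces: the shift along the tool's x, y, z in mm, then the turn, a rotation vector about the tool's x, y, z in rad, then the finger opening in mm, from 0 to 85.4. In form: x y z rx ry rz hand; .... A call has exactly 5 rows; each row is the pose to reach, as a shift and turn from the pose commanded when the call began, along the tool's axes at that moment; what a row does not reach only later rows make up. A row lasts 1/8 s, in which the tool goes at most 62.5 mm and 10.7 degrees, less where a joint would pass 70% of its speed; a pose out of reach is approached as far as the arm can. A call with a gripper value outside its range is refused whole. The fingers move at their own pace and stop on an object; "force" is the grip in N (left out, the last holds). Time passes only in rows, so rows that repeat a pose let the fingers close, or fill a call up. It gives the time, the measured TCP pose, the force, the opening and the grip force at its end, in the units of the state.
- env.observe(): the state, without advancing time (a new reading comes with each control period).
- env.read_camera(name): name is "scene" or "top" or "wrist"; returns (picture, depth): 420x560x3 uint8, red, green, blue; 420x560 float32, m along the optical axis (not along the pixel's ray), 0 where there is no reading.
- env.get_calibration(name): a dict with "fx", "fy", "cx", "cy" (pixels), "camera_from_world" (4x4, takes a point from world to camera coordinates). Camera axes: x right, y up, looking along -z (the intrinsics and any distortion apply to the point x, -y, -z); pixel columns grow to the right and rows downward; lengths in m; the calibration is good to about 2 mm. A picture is of the moment at which its call begins: read the wrist's pose just before it. get_calibration takes no time and is no camera call; for the wrist camera it gives the pose at the moment of the call.
- env.job_done(): hands the job in; it is judged then, once.
The state is a dict: "time_s": time; "q": joint angles; "qd": joint speeds; "tau": joint torques, N m; "tcp_pos": TCP position; "tcp_rot": TCP orientation; "contact_force": force on the tool from outside, world axes, zero at the start; "wrist_torque": the same for the moment, N m; "width": opening from 0.0 (shut) to 1.0 (fully open); "gripper_force": force on a finger pad.
Only numpy, scipy, OpenCV 4.12 (cv2) and the standard library are available. Lean on these libraries where they do the work, as an engineer would, in place of code of your own. Each camera call takes 0.05 s, during which the arm holds its last target. There are 200 camera calls.

## Working session

There is one attempt and no reset: what is moved stays moved. The work goes in short steps, Python scripts to look and compute and a tool call to move; the robot and the scene stay as the last step left them, time stands still between calls to the robot, and variables do not carry over. Pictures are saved under pics/ and viewed, at most 10 in all, crops included, and the job is handed in when it is done.

Besides the shell and the picture viewer there is one more tool, called after "Emit:" as a command line: name --argument value ..., lists and objects as JSON in quotes. servo_tool: Moves the arm, as the interface text tells. Its arguments: {"type":"object","properties":{"series":{"type":"string"},"force":{"type":"number"}},"required":["series"]}

```bash
mkdir -p pics
cat > h.py <<'E'
import numpy as np, cv2
from bench import env
from scipy.spatial.transform import Rotation as R
def snap(n,f):
    cal=env.get_calibration(n); p,d=env.read_camera(n)
    cv2.imwrite(f'pics/{f}.png',p[:,:,::-1]); np.savez(f'pics/{f}.npz',p=p,d=d,**cal); return p,d,cal
def load(f): return dict(np.load(f'pics/{f}.npz'))
def world(c,d,u,v):
    u=np.asarray(u,float);v=np.asarray(v,float)
    P=np.stack([(u-c['cx'])/c['fx']*d,-(v-c['cy'])/c['fy']*d,-d,np.ones_like(d)],-1)
    return (P@np.linalg.inv(c['camera_from_world']).T)[...,:3]
def cloud(s):
    v,u=np.mgrid[:420,:560]; return world(s,s['d'].astype(float),u,v)
E
python3 - <<'E'
from h import *
for n in('scene','top'):
    p,d,c=snap(n,n+'0'); print({k:(v.round(3).tolist() if hasattr(v,'round') else v) for k,v in c.items()})
s=env.observe();print(s)
a=cv2.imread('pics/scene0.png');b=cv2.imread('pics/top0.png')
E
```

```text
{'fx': 382.138930687707, 'fy': 382.138930687707, 'cx': 283.52671339209024, 'cy': 209.76473011861137, 'camera_from_world': [[-0.901, 0.433, 0.012, 0.54], [-0.339, -0.723, 0.602, -0.08], [0.269, 0.539, 0.798, -1.263], [0.0, 0.0, 0.0, 1.0]]}
{'fx': 385.2044607675841, 'fy': 385.2044607675841, 'cx': 283.4255109746853, 'cy': 211.90413789894922, 'camera_from_world': [[0.005, -1.0, -0.026, -0.13], [0.995, 0.003, 0.099, -0.532], [-0.099, -0.027, 0.995, -1.291], [0.0, 0.0, 0.0, 1.0]]}
{'time_s': 0.1, 'q': array([-74.09484755,  23.59758045,  -0.72740738,  91.49995812,
         0.32197245,  64.98951093,  -4.70964369]), 'qd': array([ 0.01182245, -0.10074682,  0.06634161, -0.0594889 ,  0.06348314,
       -0.04551849, -0.09981236]), 'tau': array([ 1.96788031e-03, -6.01831126e+01,  6.83953241e-01, -3.00085974e+01,
        1.39995551e-02,  6.47717286e-03,  6.06055255e-05]), 'tcp_pos': array([0.21174046, 0.58756273, 0.23050887]), 'tcp_rot': array([-1.79915310e+02,  7.37498037e-03,  1.60188355e+02]), 'contact_force': array([0.17574927, 0.10966513, 0.55868585]), 'wrist_torque': array([-0.04226881, -0.02317129,  0.00242235]), 'gripper_force': 0.0, 'width': 1.0013776425835514}
```

View pics/scene0.png

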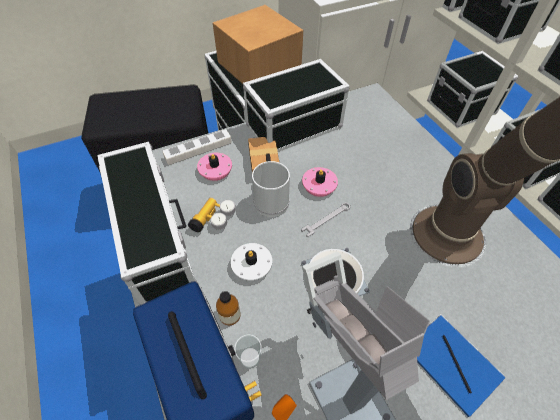

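View pics/top0.png

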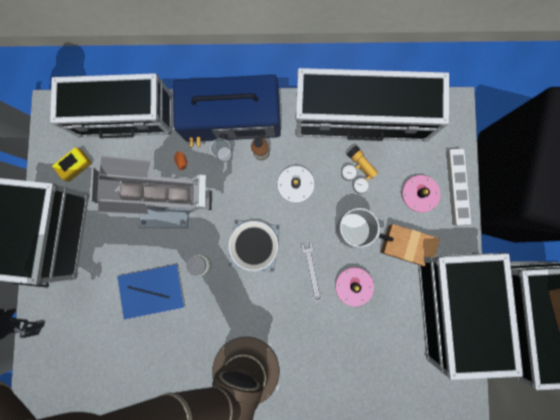

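The white lid in scene (251,262) / top (296,184) fits "lid". The pink ones at top (421,192) and (355,287) are look-alikes. The canister is at top (360,228) with its handle towards (386,238), the stand at (254,246), the feeder lip near (205,193), and the orange lump at (181,160) is a decoy.

Run:
```python
from h import *
for n in('top0','scene0'):
    s=load(n);C=cloud(s)
    pts={'top0':dict(lid=(296,181),can_r=(360,228),handle=(387,238),wood=(412,245),stand=(254,246),gl=(203,190),chl=(150,180),jar=(198,266),spn=(311,270)),'scene0':dict(lidknob=(251,256),flange=(240,266),gate=(330,300))}[n]
    for k,(u,v) in pts.items(): print(n,k,C[v,u].round(3))
s=load('top0');C=cloud(s);print('benchz',np.median(C[300:340,300:330,2]))
def circ(P):
    A=np.c_[2*P[:,:2],np.ones(len(P))];x=np.linalg.lstsq(A,(P[:,:2]**2).sum(1),rcond=None)[0];return x[:2],np.sqrt(x[2]+x[:2]@x[:2])
for n in('top0','scene0'):
    C=cloud(load(n));D=C.reshape(-1,3)
    c0=cloud(load('top0'))[228,360]
    P=D[(np.hypot(*(D[:,:2]-c0[:2]).T)<.1)&(abs(D[:,2]-.15)<.012)];print(n,'can',len(P),circ(P) if len(P)>5 else 0)
a=cv2.imread('pics/top0.png');b=cv2.imread('pics/scene0.png')
t=cv2.resize(a[120:290,80:440],(760,360),interpolation=3)
w=np.hstack([cv2.resize(b[130:280,180:350],(380,240)),cv2.resize(b[240:400,270:440],(380,240))])
cv2.imwrite('pics/crop1.png',np.vstack([t,w]))
```

```text
top0 lid [ 0.628 -0.17   0.085]
top0 can_r [ 0.48  -0.391  0.003]
top0 handle [ 0.441 -0.451  0.135]
top0 wood [ 0.421 -0.548  0.065]
top0 stand [ 0.416 -0.027  0.006]
top0 gl [0.555 0.07  0.36 ]
top0 chl [0.583 0.214 0.347]
top0 jar [0.35  0.147 0.081]
top0 spn [ 0.403 -0.163  1.333]
scene0 lidknob [ 0.629 -0.163  0.063]
scene0 flange [ 0.667 -0.162  0.034]
scene0 gate [0.554 0.129 0.277]
benchz -0.0009237558143989633
top0 can 231 (array([ 0.47242065, -0.36783701]), np.float64(0.059184300818232075))
scene0 can 320 (array([ 0.47261516, -0.36618965]), np.float64(0.06022193080897712))
```

View pics/crop1.png

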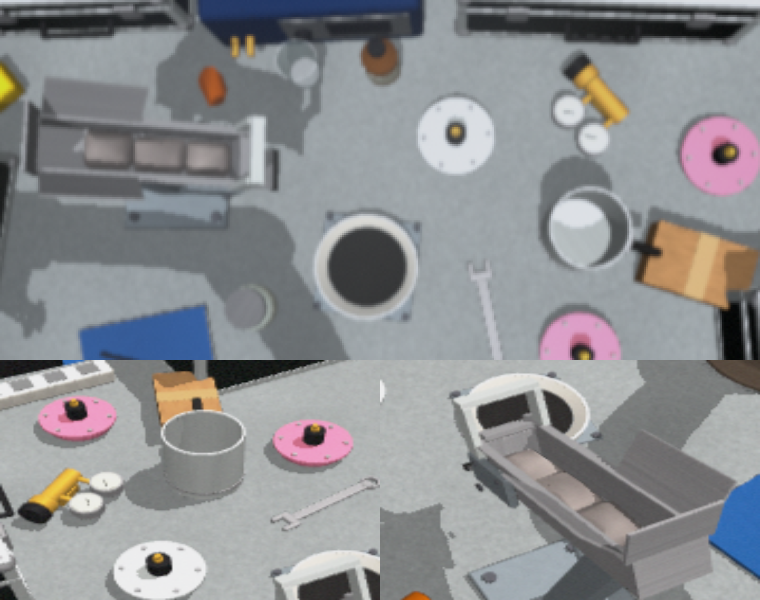

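The white lid is at crop (456,133) and the canister at crop (590,228), with its handle at crop (648,248) hanging above a wooden box. Next: fit the frames.

```bash
cat >> h.py <<'E'
def circ(P):
    A=np.c_[2*P[:,:2],np.ones(len(P))];x=np.linalg.lstsq(A,(P[:,:2]**2).sum(1),rcond=None)[0];return x[:2].round(4),np.sqrt(x[2]+x[:2]@x[:2]).round(4)
def near(D,c,r,z0,z1): return D[(np.hypot(D[:,0]-c[0],D[:,1]-c[1])<r)&(D[:,2]>z0)&(D[:,2]<z1)]
E
python3 - <<'E'
from h import *
for n in('top0','scene0'):
    C=cloud(load(n));D=C.reshape(-1,3)
    P=near(D,(.44,-.455),.035,.10,.15); P=P[np.hypot(P[:,0]-.4725,P[:,1]+.367)>.064]
    print(n,'handle',len(P),P.mean(0).round(4) if len(P) else 0, P.min(0),P.max(0)) 
    if len(P)>5:
        q=P.mean(0)[:2];print(' dir',q-[.4725,-.367],np.linalg.svd(P[:,:2]-q,full_matrices=False)[2][0])
    P=near(D,(.628,-.165),.1,.022,.045);(c,r),_=cv2.minEnclosingCircle(P[:,:2].astype(np.float32)),0
    print(' lid encl',c,r,'mean z',np.median(P[:,2]),len(P),P[:,:2].mean(0))
    P=near(D,(.628,-.165),.03,.055,.1);print(' knob',P.mean(0).round(4),P[:,2].max(),len(P))
    P=near(D,(.416,-.03),.1,.023,.035);print(' stand',circ(P),len(P))
    P=near(D,(.416,-.03),.055,-.01,.02);print(' stand floor',P.mean(0) if len(P) else 0,len(P))
    # feeder
    P=near(D,(.56,.09),.12,.34,.40);print(' guide top',len(P),P.min(0).round(4),P.max(0).round(4)); 
    (c,sz,a)=cv2.minAreaRect(P[:,:2].astype(np.float32));print('  rect',c,sz,a)
    P=near(D,(.57,.2),.2,.2,.45);(c,sz,a)=cv2.minAreaRect(P[:,:2].astype(np.float32));print('  rect all',c,sz,a, len(P))
    P=near(D,(.437,-.57),.1,.05,.085);print(' wood z',len(P), np.percentile(P[:,2],[5,50,98]) if len(P) else 0)
# scene pixels for guide corners in top picture
s=load('top0')
g=cv2.resize(s['p'][150:230,80:230,::-1],(800,427),interpolation=3);cv2.imwrite('pics/feed.png',g)
E
```

```text
top0 handle 74 [ 0.445  -0.4478  0.1341] [ 0.43532625 -0.46948688  0.1148884 ] [ 0.45687616 -0.426664    0.14144164]
 dir [-0.02747544 -0.08076366] [0.30794262 0.95140493]
 lid encl (0.6303454637527466, -0.1688457578420639) 0.06344820559024811 mean z 0.031362554157466915 963 [ 0.62908505 -0.16879517]
 knob [ 0.6288 -0.1689  0.0686] 0.08507702818361396 83
 stand (array([ 0.4194, -0.0255]), np.float64(0.08)) 301
 stand floor [ 0.41573195 -0.03001247  0.00795565] 798
 guide top 383 [0.5135 0.0654 0.3401] [0.5958 0.2074 0.3682]
  rect (0.5554784536361694, 0.13671600818634033) (0.14212273061275482, 0.08218910545110703) 89.22872924804688
  rect all (0.5543239712715149, 0.20267502963542938) (0.2745099663734436, 0.133762389421463) 89.96546173095703 4633
 wood z 1415 [0.06009199 0.06456604 0.07087432]
scene0 handle 36 [ 0.4445 -0.4489  0.1374] [ 0.43206658 -0.46872679  0.1244023 ] [ 0.45338716 -0.43093721  0.14115803]
 dir [-0.02795038 -0.08187816] [0.33113468 0.9435835 ]
 lid encl (0.6295225024223328, -0.16663692891597748) 0.0640658289194107 mean z 0.03320543732835002 1094 [ 0.63098943 -0.16190476]
 knob [ 0.6305 -0.1627  0.0689] 0.08561847745742623 115
 stand (array([ 0.4181, -0.0231]), np.float64(0.079)) 273
 stand floor [ 0.41820465 -0.03374849  0.00981058] 445
 guide top 645 [0.5134 0.0669 0.34  ] [0.5962 0.2068 0.3703]
  rect (0.5534860491752625, 0.1363849639892578) (0.08276282250881195, 0.13895714282989502) 1.5671030282974243
  rect all (0.5536249876022339, 0.20792271196842194) (0.28203079104423523, 0.1346130520105362) 89.5870361328125 8507
 wood z 734 [0.06253344 0.06713801 0.08120468]
```

View pics/feed.png

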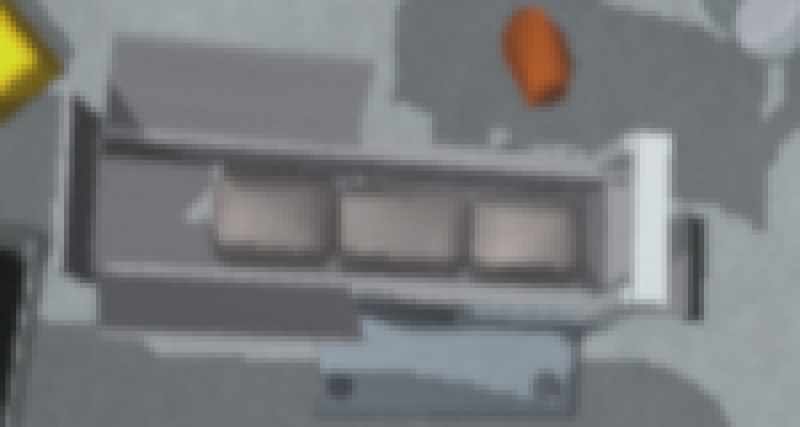

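The crop shows the paddle's roller as the dark bar at crop (695,265), right of the pale gate crossbar at (650,215), with the three grey lumps behind it. I'll measure the roller for the lip and plan the first legs.

```bash
cat >> h.py <<'E'
def pose(x,y,z,yaw): return np.array([x,y,z]),R.from_euler('xyz',[180,0,yaw],degrees=True)
def rows(W,base=None):
    s=env.observe()
    if base is None: p0,r0=s['tcp_pos'],R.from_euler('xyz',s['tcp_rot'],degrees=True)
    else: p0,r0=pose(*base)
    o=[]
    for x,y,z,yaw,h in W:
        p,r=pose(x,y,z,yaw); d=r0.inv().apply(p-p0)*1000; w=(r0.inv()*r).as_rotvec()
        o.append(' '.join(f'{a:.1f}' for a in d)+' '+' '.join(f'{a:.3f}' for a in w)+f' {h:g}')
    print('; '.join(o))
def lin(a,b,n,k0=1,k1=None):
    a,b=np.array(a,float),np.array(b,float); return [tuple(a+(b-a)*k/n) for k in range(k0,(k1 or n)+1)]
E
python3 - <<'E'
from h import *
C=cloud(load('top0'))
for v in(192,196,200,204,208): print(v,[tuple(C[v,u].round(3)) for u in range(206,215,2)])
D=cloud(load('scene0')).reshape(-1,3)
for P in (C.reshape(-1,3),D):
    P=P[(P[:,0]>.5)&(P[:,0]<.61)&(P[:,1]>.05)&(P[:,1]<.12)&(P[:,2]>.155)&(P[:,2]<.2)];print(len(P),P.min(0).round(3),P.max(0).round(3),np.median(P,0).round(3))
A=(.2117,.5876,.2305,160.2,85);B=(.33,.2,.30,125,85);
rows(lin(A,B,7,1,5))
E
```

```text
192 [(np.float64(0.577), np.float64(0.103), np.float64(0.182)), (np.float64(0.578), np.float64(0.098), np.float64(0.178)), (np.float64(0.578), np.float64(0.092), np.float64(0.177)), (np.float64(0.605), np.float64(0.125), np.float64(-0.002)), (np.float64(0.605), np.float64(0.118), np.float64(-0.003))]
196 [(np.float64(0.564), np.float64(0.102), np.float64(0.185)), (np.float64(0.565), np.float64(0.098), np.float64(0.179)), (np.float64(0.565), np.float64(0.091), np.float64(0.182)), (np.float64(0.59), np.float64(0.124), np.float64(-0.001)), (np.float64(0.591), np.float64(0.118), np.float64(-0.004))]
200 [(np.float64(0.552), np.float64(0.102), np.float64(0.186)), (np.float64(0.552), np.float64(0.097), np.float64(0.181)), (np.float64(0.554), np.float64(0.093), np.float64(0.173)), (np.float64(0.576), np.float64(0.124), np.float64(-0.002)), (np.float64(0.577), np.float64(0.118), np.float64(-0.008))]
204 [(np.float64(0.539), np.float64(0.101), np.float64(0.188)), (np.float64(0.54), np.float64(0.097), np.float64(0.181)), (np.float64(0.541), np.float64(0.091), np.float64(0.178)), (np.float64(0.562), np.float64(0.124), np.float64(-0.002)), (np.float64(0.561), np.float64(0.116), np.float64(0.004))]
208 [(np.float64(0.528), np.float64(0.102), np.float64(0.183)), (np.float64(0.528), np.float64(0.097), np.float64(0.178)), (np.float64(0.529), np.float64(0.092), np.float64(0.174)), (np.float64(0.548), np.float64(0.124), np.float64(-0.005)), (np.float64(0.548), np.float64(0.116), np.float64(0.001))]
141 [0.525 0.089 0.17 ] [0.585 0.11  0.195] [0.554 0.098 0.18 ]
20 [0.576 0.092 0.167] [0.585 0.108 0.187] [0.583 0.097 0.178]
-34.6 -46.4 -9.8 -0.001 0.000 0.088 85; -69.3 -92.7 -19.7 -0.001 0.000 0.175 85; -104.0 -139.1 -29.6 -0.001 0.000 0.263 85; -138.6 -185.5 -39.4 -0.001 0.000 0.351 85; -173.3 -231.9 -49.3 -0.001 0.000 0.439 85
```

Emit:
servo_tool --series "-34.6 -46.4 -10 0 0 0.088 85; -69 -93 -20 0 0 0.175 85; -104 -139 -30 0 0 0.263 85; -139 -186 -40 0 0 0.35 85; -173 -232 -49 0 0 0.439 85"

```text
time_s: 0.72
tcp_pos: [0.2963, 0.309, 0.2804]
tcp_rot: [-180.0, -0.0, 134.9]
contact_force: [1.6, 0.0, 0.3]
width: 0.995
gripper_force: 0.0
```

Run:
```python
from h import *
s=env.observe();print(s['tcp_pos'],s['tcp_rot'],s['q'].round(1),s['contact_force'])
A=(.296,.311,.28,135,85);B=(.36,.02,.26,98,85)
rows(lin(A,B,5))
```

```text
[0.29627499 0.30903732 0.28043358] [-1.79998524e+02 -5.71216911e-03  1.34858754e+02] [-61.4   1.    8.8 113.4  -0.2  65.6  -7.6] [1.5903278  0.01478458 0.2848888 ]
-48.7 -30.8 4.4 -0.000 -0.000 0.127 85; -99.0 -62.8 8.4 -0.000 -0.000 0.256 85; -149.3 -94.7 12.4 -0.000 -0.000 0.385 85; -199.6 -126.7 16.4 -0.000 -0.000 0.514 85; -249.8 -158.7 20.4 -0.000 -0.000 0.643 85
```

Tracking is good; I'll run two legs at once.

Emit:
servo_tool --series "-49 -31 4 0 0 0.127 85; -99 -63 8 0 0 0.256 85; -149 -95 12 0 0 0.385 85; -200 -127 16 0 0 0.514 85; -250 -159 20 0 0 0.643 85"

```text
time_s: 1.35
tcp_pos: [0.3605, 0.02, 0.2603]
tcp_rot: [180.0, -0.0, 98.0]
contact_force: [2.4, -0.4, -0.4]
width: 0.992
gripper_force: 0.0
```

Run:
```python
from h import *
A=(.361,.022,.26,98,85);B=(.445,-.449,.21,71.3,85)
W=lin(A,B,8);rows(W[:5],A[:4]);
```

```text
-59.8 2.2 6.2 -0.000 -0.000 0.058 85; -119.5 4.4 12.5 0.000 -0.000 0.117 85; -179.3 6.6 18.8 0.000 -0.000 0.175 85; -239.1 8.8 25.0 0.000 -0.000 0.233 85; -298.8 11.0 31.2 0.000 -0.000 0.291 85
```

Emit:
servo_tool --series "-60 2 6 0 0 0.058 85; -120 4 12 0 0 0.117 85; -180 7 19 0 0 0.175 85; -239 9 25 0 0 0.233 85; -299 11 31 0 0 0.291 85"

```text
time_s: 1.98
tcp_pos: [0.4144, -0.2739, 0.2292]
tcp_rot: [179.9, -0.0, 81.5]
contact_force: [2.2, -0.1, 1.1]
width: 0.998
gripper_force: 0.0
```

Run:
```python
from h import *
s=env.observe();p=s['tcp_pos']
B=(.445,-.449,.21,71.3,85)
rows(lin((*p,s['tcp_rot'][2],85),B,4)+[B])
```

```text
-42.2 14.0 4.8 0.001 -0.000 0.044 85; -84.3 28.0 9.6 0.001 -0.000 0.089 85; -126.5 42.1 14.4 0.001 -0.000 0.133 85; -168.7 56.1 19.2 0.001 -0.000 0.178 85; -168.7 56.1 19.2 0.001 -0.000 0.178 85
```

Emit:
servo_tool --series "-42 14 5 0 0 0.044 85; -84 28 10 0 0 0.089 85; -126 42 14 0 0 0.133 85; -169 56 19 0 0 0.178 85; -169 56 19 0 0 0.178 85"

```text
time_s: 2.6
tcp_pos: [0.4429, -0.4509, 0.209]
tcp_rot: [-179.9, 0.1, 71.1]
contact_force: [-0.4, 0.5, -1.2]
width: 0.998
gripper_force: 0.0
```

Run:
```python
from h import *
p,d,c=snap('wrist','w1');s=env.observe();print(s['tcp_pos'],s['tcp_rot'])
D=cloud(load('w1')).reshape(-1,3);P=near(D,(.445,-.449),.05,.125,.142)
P=P[np.hypot(P[:,0]-.4725,P[:,1]+.367)>.066];q=P.mean(0);print(len(P),q,np.linalg.svd(P[:,:2]-q[:2],full_matrices=False)[2][0])
for lo,hi in((.145,.155),):
  P=near(D,(.4725,-.367),.08,lo,hi);print('rim',circ(P),len(P))
```

```text
[ 0.44334325 -0.4490695   0.2092006 ] [-1.79875855e+02  3.69636835e-02  7.11866455e+01]
1111 [ 0.44443666 -0.4464995   0.13607855] [-0.32288814 -0.94643713]
rim (array([ 0.4736, -0.3614]), np.float64(0.0571)) 4122
```

View pics/w1.png

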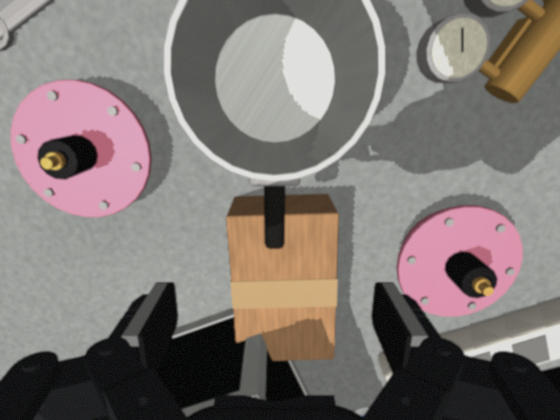

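The wrist view shows the handle at (274,217), lying along the columns and midway between the fingers (150 and 400), above the wooden box. I'll descend and close.

Emit:
servo_tool --series "2 0 40 0 0 0 85; 3 0 80 0 0 0 85; 3 0 105 0 0 0 85; 3 0 105 0 0 0 85; 3 0 105 0 0 0 0" --force 110

```text
time_s: 3.28
tcp_pos: [0.446, -0.4449, 0.1066]
tcp_rot: [179.9, 0.0, 71.4]
contact_force: [-0.3, 0.3, 0.1]
width: 0.814
gripper_force: 0.0
```

Emit:
servo_tool --series "0 0 0 0 0 0 0; 0 0 0 0 0 0 0; 0 0 0 0 0 0 0; 0 0 0 0 0 0 0; 0 0 0 0 0 0 0" --force 110

```text
time_s: 3.9
tcp_pos: [0.4456, -0.4455, 0.1059]
tcp_rot: [179.9, 0.0, 71.3]
contact_force: [-0.3, 0.5, 5.0]
width: 0.142
gripper_force: 107.6
```

Run:
```python
from h import *
A=(.4456,-.4455,.106,71.3,0);L=(.4456,-.4455,.15,71.3,0);L2=(.46,-.40,.2,71.3,0)
B=(.528,-.12,.226,71.3,0)
W=[L,L2]+lin(L2,B,6);rows(W[:5]);rows(W[5:]+[B,B],W[4][:4])
```

```text
-0.0 0.1 -44.1 0.001 0.000 0.000 0; 47.7 -0.8 -94.1 0.001 0.000 0.000 0; 95.5 -5.0 -98.4 0.001 0.000 0.000 0; 143.4 -9.2 -102.8 0.001 0.000 0.000 0; 191.2 -13.5 -107.1 0.001 0.000 0.000 0
47.8 -4.2 -4.3 0.000 0.000 0.000 0; 95.7 -8.5 -8.7 0.000 0.000 0.000 0; 143.5 -12.7 -13.0 0.000 0.000 0.000 0; 143.5 -12.7 -13.0 0.000 0.000 0.000 0; 143.5 -12.7 -13.0 0.000 0.000 0.000 0
```

Emit:
servo_tool --series "0 0 -25 0 0 0 0; 12 0 -70 0 0 0 0; 50 -1 -96 0 0 0 0; 95 -5 -100 0 0 0 0; 143 -9 -103 0 0 0 0"

```text
time_s: 4.53
tcp_pos: [0.4827, -0.3055, 0.2083]
tcp_rot: [-180.0, -0.0, 71.3]
contact_force: [0.5, 0.6, -2.4]
width: 0.147
gripper_force: 107.6
```

Emit:
servo_tool --series "48 -4 -4 0 0 0 0; 96 -8 -9 0 0 0 0; 140 -13 -13 0 0 0 0; 175 -15 -17 0 0 0 0; 191 -17 -17 0 0 0 0"

```text
time_s: 5.15
tcp_pos: [0.5281, -0.1179, 0.225]
tcp_rot: [-180.0, -0.0, 71.5]
contact_force: [-1.0, -0.4, -2.0]
width: 0.144
gripper_force: 107.6
```

Run:
```python
from h import *
s=env.observe();print(s['tcp_pos'],s['tcp_rot'],s['contact_force'],s['width'],s['gripper_force'],s['time_s'])
for n in('top','scene'):
    p,d,c=snap(n,n+'1');D=cloud(load(n+'1')).reshape(-1,3)
    a=s['tcp_pos']+[.027,.0795,0];P=near(D,a,.075,.262,.295);print(n,circ(P),np.median(P[:,2]),len(P),a)
cv2.imwrite('pics/c2.png',cv2.resize(np.vstack([cv2.imread('pics/scene1.png')[220:400,180:440]]),(780,540)))
```

```text
[ 0.52811248 -0.11794478  0.22495149] [-1.79962850e+02 -1.27633240e-02  7.14994035e+01] [-0.96983006 -0.37906945 -1.97707943] 0.14429540286349196 107.64628171920776 5.15
top (array([ 0.5568, -0.0367]), np.float64(0.0572)) 0.26723938004558745 64 [ 0.55511248 -0.03844478  0.22495149]
scene (array([ 0.556 , -0.0388]), np.float64(0.0601)) 0.2687160810596732 396 [ 0.55511248 -0.03844478  0.22495149]
```

View pics/c2.png

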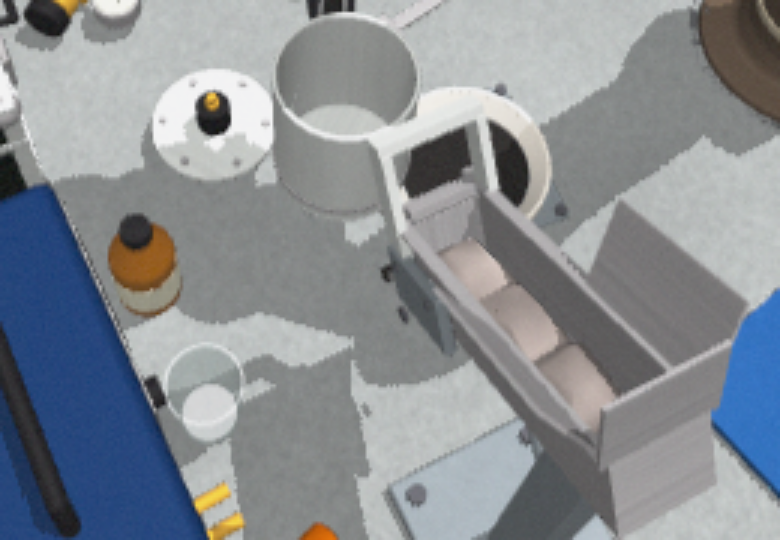

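The canister hangs upright, axis about (0.556,-0.038), rim at 0.269. I'll lower it and push the paddle.

Emit:
servo_tool --series "0 0 25 0 0 0 0; 10 -3 49 0 0 0 0; 38 -13 49 0 0 0 0; 71 -24 49 0 0 0 0; 101 -34 49 0 0 0 0" --force 120

```text
time_s: 5.88
tcp_pos: [0.527, -0.0173, 0.1758]
tcp_rot: [180.0, 0.2, 71.1]
contact_force: [0.3, -4.1, -5.6]
width: 0.144
gripper_force: 117.8
```

Emit:
servo_tool --series "0 0 0 0 0 0 0; 0 0 0 0 0 0 0; 0 0 0 0 0 0 0; 0 0 0 0 0 0 0; 0 0 0 0 0 0 0"

```text
time_s: 6.5
tcp_pos: [0.5278, -0.0144, 0.1762]
tcp_rot: [-180.0, 0.0, 71.3]
contact_force: [1.0, -3.4, -4.1]
width: 0.14
gripper_force: 121.8
```

Emit:
servo_tool --series "0 0 0 0 0 0 0; 0 0 0 0 0 0 0; 0 0 0 0 0 0 0; 0 0 0 0 0 0 0; 0 0 0 0 0 0 0"

```text
time_s: 7.12
tcp_pos: [0.5279, -0.0137, 0.1763]
tcp_rot: [-180.0, -0.0, 71.3]
contact_force: [0.3, -2.0, -3.8]
width: 0.14
gripper_force: 121.9
```

Run:
```python
from h import *
s=env.observe();print(s['tcp_pos'],s['tcp_rot'],s['contact_force'],s['width'],s['gripper_force'],s['time_s'])
snap('top','top2');snap('scene','scene2')
a=cv2.imread('pics/top2.png')[140:270,80:280];b=cv2.imread('pics/scene2.png')[240:400,250:440]
cv2.imwrite('pics/c3.png',np.hstack([cv2.resize(a,(400,260)),cv2.resize(b,(380,320))[:260]]))
```

```text
[ 0.52789773 -0.01366526  0.17628843] [-1.79999276e+02 -7.54175746e-04  7.13300054e+01] [ 0.2702388  -1.98228294 -3.82205642] 0.1401198676297289 121.85683965682983 7.125
```

View pics/c3.png

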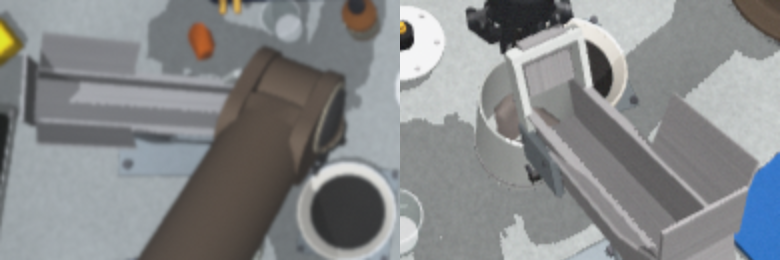

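The chute is empty, the lumps lie in the canister at crop (510,120), and the z force dropped by about 1.8 N. I'll retreat to the stand.

Emit:
servo_tool --series "-25 8 0 0 0 0 0; -60 20 0 0 0 0 0; -98 33 0 0 0 0 0; -109 10 0 0 0 0 0; -116 -30 0 0 0 0 0"

```text
time_s: 7.85
tcp_pos: [0.4625, -0.1149, 0.1764]
tcp_rot: [179.9, 0.0, 71.2]
contact_force: [-0.4, 1.4, -3.2]
width: 0.14
gripper_force: 121.9
```

Run:
```python
from h import *
s=env.observe();p=s['tcp_pos'];print(p,s['tcp_rot'],s['contact_force'])
B=(.3905,-.1045,.165,71.3,0)
rows(lin((*p,71.3,0),B,3)+[B[:2]+(.14,71.3,0),B[:2]+(.13,71.3,0)])
```

```text
[ 0.46252139 -0.11494423  0.17640811] [1.79924740e+02 2.53961439e-02 7.12162267e+01] [-0.35044048  1.38043916 -3.17648716]
-4.4 -23.9 3.8 0.001 0.000 -0.001 0; -8.9 -47.7 7.5 0.001 0.000 -0.001 0; -13.3 -71.6 11.3 0.001 0.000 -0.001 0; -13.3 -71.6 36.3 0.001 0.000 -0.001 0; -13.3 -71.6 46.3 0.001 0.000 -0.001 0
```

Emit:
servo_tool --series "-4 -24 4 0 0 0 0; -9 -48 7 0 0 0 0; -13 -71 11 0 0 0 0; -13 -71 30 0 0 0 0; -13 -71 36 0 0 0 0"

```text
time_s: 8.48
tcp_pos: [0.3908, -0.1028, 0.1399]
tcp_rot: [-180.0, -0.1, 71.4]
contact_force: [0.5, -0.8, -2.6]
width: 0.142
gripper_force: 121.9
```

Run:
```python
from h import *
s=env.observe();p=s['tcp_pos'];print(p,s['tcp_rot'],s['contact_force'])
for n in('top','scene'):
    snap(n,n+'3');D=cloud(load(n+'3')).reshape(-1,3);a=p+[.0283,.08,0]
    P=near(D,a,.072,p[2]+.033,p[2]+.06);print(n,circ(P),P[:,2].mean(),len(P),a)
    P=near(D,(.4187,-.0243),.1,.023,.033);P=P[np.hypot(P[:,0]-.4187,P[:,1]+.0243)>.07];print(' cup',circ(P),len(P))
B=(.3905,-.1045,.115,71.3,0);rows([B])
```

```text
[ 0.3908136  -0.10279818  0.13992159] [-1.79968508e+02 -5.07147890e-02  7.13527179e+01] [ 0.47357105 -0.78319458 -2.64507485]
top (array([ 0.4199, -0.0222]), np.float64(0.0575)) 0.18115053135471795 101 [ 0.4191136  -0.02279818  0.13992159]
 cup (array([ 0.4185, -0.0249]), np.float64(0.0808)) 92
scene (array([ 0.4204, -0.0196]), np.float64(0.0579)) 0.18129120094557732 308 [ 0.4191136  -0.02279818  0.13992159]
 cup (array([ 0.4178, -0.0238]), np.float64(0.0796)) 112
-1.0 -0.1 25.1 -0.001 0.001 0.000 0
```

Emit:
servo_tool --series "-2 0 8 0 0 0 0; -2 0 16 0 0 0 0; -2 0 21 0 0 0 0; -2 0 24 0 0 0 0; -2 0 25 0 0 0 0"

```text
time_s: 9.2
tcp_pos: [0.3902, -0.1056, 0.1151]
tcp_rot: [-180.0, 0.0, 71.3]
contact_force: [-0.6, 0.2, -3.1]
width: 0.145
gripper_force: 121.9
```

Emit:
servo_tool --series "0 0 0 0 0 0 0; 0 0 0 0 0 0 0; 0 0 0 0 0 0 0; 0 0 0 0 0 0 0; 0 0 0 0 0 0 0"

```text
time_s: 9.82
tcp_pos: [0.3903, -0.1054, 0.1153]
tcp_rot: [180.0, -0.0, 71.3]
contact_force: [-0.6, 0.1, -3.3]
width: 0.148
gripper_force: 121.9
```

Emit:
servo_tool --series "0 0 0.5 0 0 0 0; 0 0 1 0 0 0 0; 0 0 1.5 0 0 0 0; 0 0 2 0 0 0 0; 0 0 2 0 0 0 0"

```text
time_s: 10.45
tcp_pos: [0.3904, -0.1058, 0.1138]
tcp_rot: [-180.0, -0.0, 71.3]
contact_force: [-4.5, -0.1, 12.4]
width: 0.145
gripper_force: 124.4
```

Emit:
servo_tool --series "0 0 -0.7 0 0 0 20; 0 0 -0.7 0 0 0 50; 0 0 -0.7 0 0 0 85; 0 0 -0.7 0 0 0 85; 0 0 -0.7 0 0 0 85" --force 60

```text
time_s: 11.08
tcp_pos: [0.3903, -0.1054, 0.114]
tcp_rot: [-180.0, 0.0, 71.3]
contact_force: [-0.8, 0.2, 0.8]
width: 0.994
gripper_force: 0.0
```

Emit:
servo_tool --series "0 0 -20 0 0 0 85; 0 0 -60 0 0 0 85; 0 0 -110 0 0 0 85; 0 0 -125 0 0 0 85; 0 0 -125 0 0 0 85"

```text
time_s: 11.7
tcp_pos: [0.3911, -0.1047, 0.2397]
tcp_rot: [179.9, -0.2, 71.4]
contact_force: [0.9, 0.6, -0.6]
width: 0.997
gripper_force: 0.0
```

Run:
```python
from h import *
s=env.observe();p=s['tcp_pos'];print(p,s['tcp_rot'],s['contact_force'],s['q'].round(1))
for n in('top','scene'):
    snap(n,n+'4');D=cloud(load(n+'4')).reshape(-1,3);
    P=near(D,(.419,-.0235),.075,.15,.166);print(n,circ(P),np.percentile(P[:,2],[50,95]),len(P))
B=(.629,-.167,.20,71.3,85);rows(lin((*p,71.3,85),B,5))
```

```text
[ 0.39106428 -0.10467861  0.23966162] [179.90567498  -0.23053446  71.43384254] [ 0.94066711  0.61672574 -0.6017371 ] [-59.8  -5.4  66.9 121.8   5.5  60.3 -14.3]
top (array([ 0.4196, -0.0251]), np.float64(0.0575)) [0.15675705 0.16013152] 94
scene (array([ 0.4196, -0.0222]), np.float64(0.0577)) [0.15740194 0.16124003] 263
4.3 50.1 6.6 -0.001 -0.000 0.001 85; 7.7 99.1 14.5 -0.001 -0.000 0.001 85; 11.1 148.2 22.4 -0.001 -0.000 0.001 85; 14.5 197.3 30.3 -0.001 -0.000 0.001 85; 17.9 246.4 38.2 -0.001 -0.000 0.001 85
```

Emit:
servo_tool --series "4 50 7 0 0 0 85; 8 99 14 0 0 0 85; 11 148 22 0 0 0 85; 14 197 30 0 0 0 85; 18 246 38 0 0 0 85"

```text
time_s: 12.42
tcp_pos: [0.6297, -0.1693, 0.1966]
tcp_rot: [-179.7, 0.1, 71.2]
contact_force: [0.3, 0.7, 1.2]
width: 1.001
gripper_force: 0.0
```

Run:
```python
from h import *
snap('wrist','w2');s=env.observe();p=s['tcp_pos'];print(p,s['tcp_rot'],s['q'].round(1))
D=cloud(load('w2')).reshape(-1,3)
P=near(D,(.629,-.168),.1,.024,.042);print('flange',cv2.minEnclosingCircle(P[:,:2].astype(np.float32)),np.median(P[:,2]),len(P))
P=near(D,(.629,-.168),.03,.06,.073);print('knobtop',cv2.minEnclosingCircle(P[:,:2].astype(np.float32)),np.median(P[:,2]),len(P))
P=near(D,(.629,-.168),.03,.077,.1);print('stub',P.mean(0),len(P))
```

```text
[ 0.63396581 -0.16942373  0.19486006] [-179.84091953    0.2503201    71.32618902] [-24.3  38.4  56.   91.5 -33.3  68.5  19.9]
flange ((0.6294137835502625, -0.16580291092395782), 0.0633893609046936) 0.03173864103852861 12938
knobtop ((0.6293521523475647, -0.16580364108085632), 0.017187446355819702) 0.06767290866487949 1134
stub [ 0.62953126 -0.16538385  0.08134612] 118
```

View pics/w2.png

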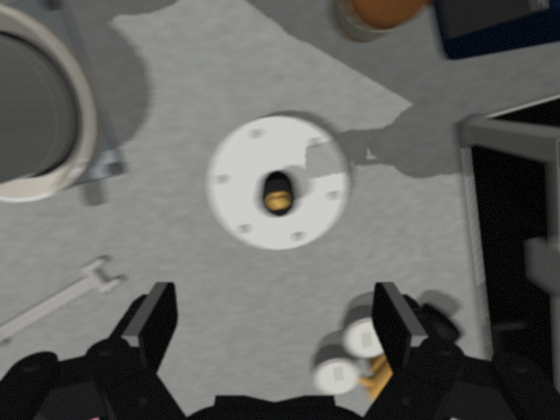

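The white lid is centred at (278,185) with its knob. Fits give axis (0.6294,-0.166), flange top 0.032 and knob top 0.068, as described.

Emit:
servo_tool --series "0 0 40 0 0 0 85; 0 0 80 0 0 0 85; 0 0 95 0 0 0 85; 0 0 95 0 0 0 85; 0 0 95 0 0 0 85"

```text
time_s: 13.1
tcp_pos: [0.6296, -0.168, 0.1071]
tcp_rot: [179.9, 0.0, 71.3]
contact_force: [-0.4, 0.8, 0.4]
width: 0.991
gripper_force: 0.0
```

Run:
```python
from h import *
s=env.observe();print(s['tcp_pos'],s['tcp_rot'],s['qd'].round(1));rows([(.6294,-.166,.037,71.3,85)])
```

```text
[ 0.62964643 -0.16796829  0.10708287] [1.79910237e+02 1.83400056e-02 7.12970141e+01] [-0.2 -0.8  0.1 -0.2  0.  -0.1  0. ]
1.8 -1.0 70.1 0.002 0.000 -0.000 85
```

Emit:
servo_tool --series "2 -1 25 0 0 0 85; 2 -1 50 0 0 0 85; 2 -1 65 0 0 0 85; 2 -1 69 0 0 0 85; 2 -1 69 0 0 0 50"

```text
time_s: 13.72
tcp_pos: [0.6292, -0.1653, 0.0377]
tcp_rot: [179.9, -0.0, 71.3]
contact_force: [0.1, -1.1, 0.2]
width: 0.808
gripper_force: 0.0
```

Emit:
servo_tool --series "0 0 0 0 0 0 30; 0 0 0 0 0 0 0; 0 0 0 0 0 0 0; 0 0 0 0 0 0 0; 0 0 0 0 0 0 0" --force 110

```text
time_s: 14.35
tcp_pos: [0.6294, -0.1652, 0.0382]
tcp_rot: [179.9, -0.0, 71.3]
contact_force: [-1.8, 0.8, 5.1]
width: 0.371
gripper_force: 108.5
```

Run:
```python
from h import *
A=(.6294,-.1652,.038,71.3,0)
H=(.62,-.158,.20,71.3,0);B=(.4196,-.0232,.222,71.3,0)
W=[(.6294,-.1652,.07,71.3,0),(.6294,-.1652,.125,71.3,0),(.6294,-.1652,.18,71.3,0),H]+lin(H,B,6);rows(W[:5]);rows(W[5:],W[4][:4])
```

```text
0.0 0.0 -31.8 0.002 -0.000 0.000 0; 0.1 0.1 -86.8 0.002 -0.000 0.000 0; 0.1 0.2 -141.8 0.002 -0.000 0.000 0; 3.9 -11.0 -161.8 0.002 -0.000 0.000 0; 14.5 -49.8 -165.6 0.002 -0.000 0.000 0
10.6 -38.8 -3.7 0.000 0.000 0.000 0; 21.1 -77.7 -7.3 0.000 0.000 0.000 0; 31.7 -116.5 -11.0 0.000 0.000 0.000 0; 42.3 -155.4 -14.7 0.000 0.000 0.000 0; 52.9 -194.2 -18.3 0.000 0.000 0.000 0
```

Emit:
servo_tool --series "0 0 -32 0 0 0 0; 0 0 -87 0 0 0 0; 0 0 -142 0 0 0 0; 4 -11 -162 0 0 0 0; 14 -50 -166 0 0 0 0"

```text
time_s: 14.98
tcp_pos: [0.5863, -0.1362, 0.204]
tcp_rot: [179.9, 0.0, 71.3]
contact_force: [0.6, 0.6, -2.6]
width: 0.374
gripper_force: 109.7
```

Emit:
servo_tool --series "10 -39 -4 0 0 0 0; 21 -78 -7 0 0 0 0; 32 -116 -11 0 0 0 0; 42 -155 -15 0 0 0 0; 53 -194 -18 0 0 0 0"

```text
time_s: 15.6
tcp_pos: [0.4227, -0.0263, 0.2207]
tcp_rot: [-180.0, 0.1, 71.3]
contact_force: [0.3, 0.3, 0.6]
width: 0.37
gripper_force: 109.7
```

Emit:
servo_tool --series "0 0 0 0 0 0 0; 0 0 0 0 0 0 0; 0 0 0 0 0 0 0; 0 0 0 0 0 0 0; 0 0 0 0 0 0 0"

```text
time_s: 16.23
tcp_pos: [0.4253, -0.0284, 0.2221]
tcp_rot: [179.9, 0.1, 71.1]
contact_force: [0.9, -0.4, -2.8]
width: 0.368
gripper_force: 109.7
```

Run:
```python
from h import *
s=env.observe();p=s['tcp_pos'];print(p,s['tcp_rot'],s['q'].round(1),s['contact_force'],s['width'],s['gripper_force'])
for n in('scene','top'):
    snap(n,n+'5');C=cloud(load(n+'5'));D=C.reshape(-1,3)
    P=near(D,p,.08,.199,.217);print(n,'flange',len(P),circ(P) if len(P)>20 else 0,cv2.minEnclosingCircle(P[:,:2].astype(np.float32)) if len(P)>20 else 0, np.median(P[:,2]))
    P=near(D,(.4196,-.0237),.075,.15,.163);print('rim',len(P))
cv2.imwrite('pics/c5.png',cv2.resize(cv2.imread('pics/scene5.png')[190:350,240:420],(720,640))[:600])
```

```text
[ 0.42527506 -0.02842063  0.22205928] [1.79856231e+02 9.63711038e-02 7.11377948e+01] [-72.9   9.   79.5 121.  -10.4  57.6  -6.8] [ 0.91801912 -0.36833431 -2.82943531] 0.36799585057079603 109.7096335887909
scene flange 489 (array([ 0.4266, -0.0262]), np.float64(0.0465)) ((0.4253518283367157, -0.028901316225528717), 0.0637127235531807) 0.21592451466133322
rim 110
top flange 418 (array([ 0.4216, -0.0474]), np.float64(0.0395)) ((0.4244403839111328, -0.04065099358558655), 0.06145772710442543) 0.21446016326804807
rim 7
```

View pics/c5.png

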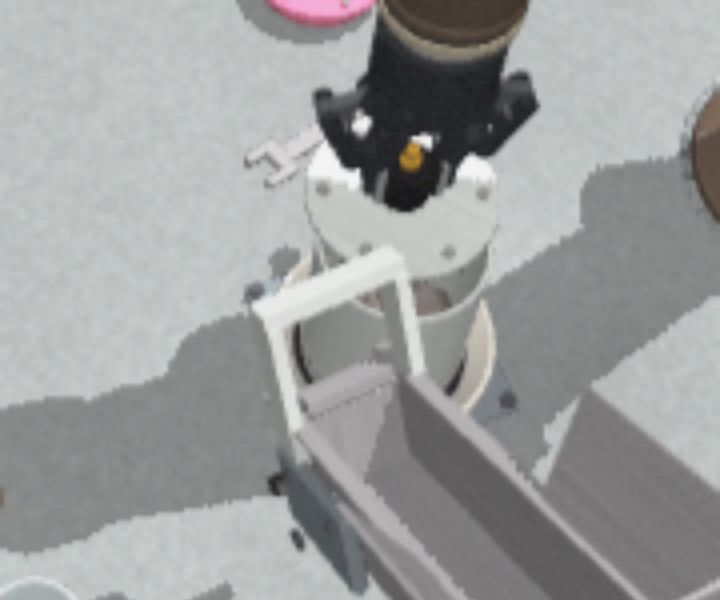

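The lid hovers level over the canister, but joint 3 is at 79.5° (limit 82.6), so the arm stopped about 7 mm short. I'll fit a quick kinematic model to find a motion that relieves it; the lid's yaw is free.

```bash
cat > kin.py <<'E'
from h import *
from scipy.optimize import least_squares
import itertools
S=[([-74.095,23.598,-.727,91.5,.322,64.99,-4.71],(.21174,.58756,.23051),(-179.915,.007,160.19)),
([-61.4,1,8.8,113.4,-.2,65.6,-7.6],(.29627,.30904,.28043),(180,0,134.859)),
([-59.8,-5.4,66.9,121.8,5.5,60.3,-14.3],(.39106,-.10468,.23966),(179.9,-.23,71.43)),
([-24.3,38.4,56,91.5,-33.3,68.5,19.9],(.63397,-.16942,.19486),(-179.84,.25,71.326)),
([-72.9,9,79.5,121,-10.4,57.6,-6.8],(.42528,-.02842,.22206),(179.856,.096,71.138))]
AX='zyzyzyz'
def fk(q,sg,P):
    r=R.identity();p=np.zeros(3);P=P.reshape(4,2)  # (x,z) offsets before j2,j4,j6,tcp
    for i in range(7):
        r=r*R.from_euler(AX[i],sg[i]*q[i]+(90*(i==6)),degrees=True)
        if i%2==0: p=p+r.apply([P[i//2,0],0,P[i//2,1]]) if i<6 else p+r.apply([0,0,P[3,1]])
    return p,r
def fit():
    best=None
    for s3,s5,s7 in itertools.product((1,-1),repeat=3):
        sg=[-1,1,s3,1,s5,1,s7]
        def f(P):
            o=[]
            for q,p,e in S:
                a,b=fk(q,sg,P);o+=list((a-p)*10)+list((b.inv()*R.from_euler('xyz',e,degrees=True)).as_rotvec())
            return o
        m=least_squares(f,[0,.3,0,.4,0,.4,0,.25])
        if best is None or m.cost<best[0]: best=(m.cost,sg,m.x,f(m.x))
    return best
def jac(q,sg,P):
    p0,r0=fk(q,sg,P);J=np.zeros((6,7))
    for i in range(7):
        d=np.array(q,float);d[i]+=.01;p,r=fk(d,sg,P);J[:3,i]=(p-p0)/np.radians(.01);J[3:,i]=(r*r0.inv()).as_rotvec()/np.radians(.01)
    return J,p0,r0
E
python3 - <<'E'
from kin import *
c,sg,P,res=fit();print(c,sg,P.round(3));print(np.array(res).reshape(5,6).round(3))
q0=np.array(S[4][0]);J,p0,r0=jac(q0,sg,P);n=np.linalg.svd(J)[2][-1];print('null',n.round(2))
# hold position, yaw sweep with min-norm steps
for d in(1,-1):
    q=q0.copy();t0=r0
    for k in range(1,181):
        J,p,r=jac(q,sg,P);tp=p0;tr=R.from_euler('z',d*k,degrees=True)*r0
        q=q+np.degrees(np.linalg.pinv(J)@np.r_[tp-p,(tr*r.inv()).as_rotvec()])
        if k%30==0: print(d*k,q.round(0))
E
```

```text
0.22239670558083746 [-1, 1, -1, 1, -1, 1, -1] [-0.031 -3.172  0.012  0.5   -0.02   0.477 -0.    -3.134]
[[-0.464  0.162  0.007 -0.     0.    -0.   ]
 [-0.292  0.313  0.026  0.    -0.001  0.001]
 [-0.031 -0.046  0.027 -0.     0.    -0.   ]
 [-0.042  0.059 -0.021 -0.     0.    -0.001]
 [-0.031 -0.089 -0.039  0.001 -0.001  0.   ]]
null [-0.51  0.28  0.66  0.03 -0.34  0.05  0.33]
30 [-69.   8.  74. 121.  -9.  57.  21.]
60 [-66.   6.  70. 121.  -7.  57.  49.]
90 [-65.   5.  68. 121.  -6.  57.  77.]
120 [-65.   3.  67. 122.  -4.  57. 105.]
150 [-66.   2.  67. 122.  -2.  57. 133.]
180 [-68.   1.  69. 123.  -1.  57. 162.]
-30 [-79.  13.  88. 122. -15.  59. -31.]
-60 [-79.  22.  94. 122. -25.  62. -52.]
-90 [-78.  31.  98. 123. -33.  66. -73.]
-120 [-76.  39. 101. 123. -41.  72. -95.]
-150 [ -74.   48.  104.  123.  -47.   78. -119.]
-180 [ -71.   55.  106.  122.  -52.   84. -145.]
```

Emit:
servo_tool --series "0 0 0 0 0 -0.18 0; 0 0 0 0 0 -0.36 0; 0 0 0 0 0 -0.54 0; 0 0 0 0 0 -0.72 0; 0 0 0 0 0 -0.9 0"

```text
time_s: 16.95
tcp_pos: [0.4252, -0.0275, 0.2221]
tcp_rot: [180.0, 0.1, 123.2]
contact_force: [0.2, 0.0, -2.6]
width: 0.368
gripper_force: 109.4
```

Run:
```python
from h import *
s=env.observe();print(s['tcp_pos'],s['tcp_rot'],s['q'].round(1),s['contact_force'])
```

```text
[ 0.42515339 -0.02746224  0.22207488] [1.79952810e+02 1.21994016e-01 1.23162641e+02] [-64.    4.9  66.7 120.9  -5.3  57.2  38.6] [ 0.15990434  0.04464486 -2.55525032]
```

Emit:
servo_tool --series "3 -1 0 0 0 0 0; 6.7 -2.3 5 0 0 0 0; 6.7 -2.3 11 0 0 0 0; 6.7 -2.3 16 0 0 0 0; 6.7 -2.3 18 0 0 0 0" --force 120

```text
time_s: 17.58
tcp_pos: [0.4195, -0.023, 0.2036]
tcp_rot: [-180.0, 0.1, 122.8]
contact_force: [-0.3, -0.6, -1.3]
width: 0.368
gripper_force: 119.0
```

Emit:
servo_tool --series "0 0 0 0 0 0 0; 0 0 0 0 0 0 0; 0 0 0 0 0 0 0; 0 0 0 0 0 0 0; 0 0 0 0 0 0 0"

```text
time_s: 18.2
tcp_pos: [0.4196, -0.0229, 0.2041]
tcp_rot: [179.9, 0.1, 122.8]
contact_force: [-0.5, 0.9, -2.4]
width: 0.367
gripper_force: 119.0
```

Run:
```python
from h import *
s=env.observe();p=s['tcp_pos'];print(p,s['tcp_rot'],s['q'].round(1),s['contact_force'])
for n in('scene','top'):
    snap(n,n+'6');D=cloud(load(n+'6')).reshape(-1,3)
    P=near(D,p,.08,.18,.2);print(n,'flange',len(P),cv2.minEnclosingCircle(P[:,:2].astype(np.float32)) if len(P)>20 else 0)
    # handle of canister
s=load('scene6');cv2.imwrite('pics/c6.png',cv2.resize(s['p'][200:330,270:410,::-1],(640,594),interpolation=3))
```

```text
[ 0.41963798 -0.02287935  0.20411005] [1.79941247e+02 1.15835516e-01 1.22847267e+02] [-63.4   6.5  66.2 122.9  -7.3  54.6  39.8] [-0.45426674  0.88717068 -2.44393705]
scene flange 765 ((0.4210978150367737, -0.02378159388899803), 0.0640198364853859)
top flange 396 ((0.42020416259765625, -0.03283286094665527), 0.06261058896780014)
```

View pics/c6.png

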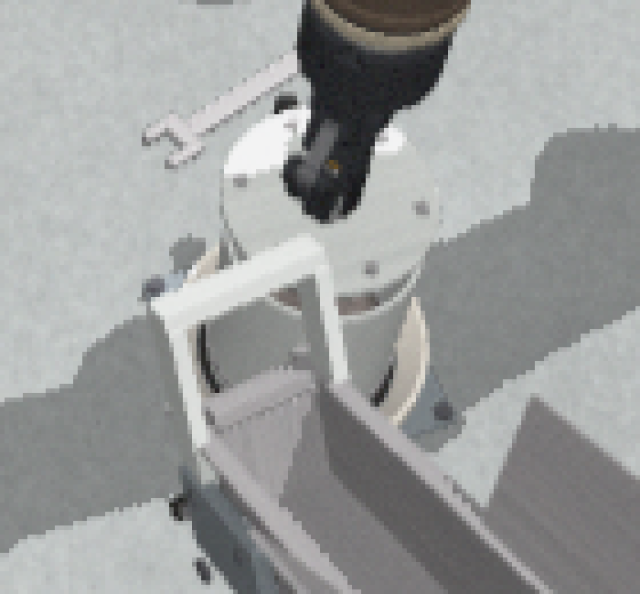

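The lid sits centred over the canister mouth, flange at crop (330,200) just above the rim. I'll lower it in small steps watching the force.

Emit:
servo_tool --series "1 0 3 0 0 0 0; 1 0 6 0 0 0 0; 1 0 9 0 0 0 0; 1 0 12 0 0 0 0; 1 0 13 0 0 0 0"

```text
time_s: 18.92
tcp_pos: [0.419, -0.0222, 0.1908]
tcp_rot: [180.0, 0.1, 122.8]
contact_force: [-0.2, 0.2, -2.1]
width: 0.369
gripper_force: 119.0
```

Emit:
servo_tool --series "0 0 1 0 0 0 0; 0 0 2 0 0 0 0; 0 0 3 0 0 0 0; 0 0 4 0 0 0 0; 0 0 5 0 0 0 0"

```text
time_s: 19.55
tcp_pos: [0.4194, -0.022, 0.1863]
tcp_rot: [179.9, 0.1, 122.8]
contact_force: [-1.9, 1.5, 5.0]
width: 0.363
gripper_force: 119.0
```

Emit:
servo_tool --series "0 0 1 0 0 0 0; 0 0 2 0 0 0 0; 0 0 3 0 0 0 0; 0 0 3 0 0 0 0; 0 0 3 0 0 0 0"

```text
time_s: 20.18
tcp_pos: [0.4189, -0.0219, 0.183]
tcp_rot: [180.0, 0.1, 122.9]
contact_force: [-1.8, 2.1, 3.2]
width: 0.365
gripper_force: 119.1
```

Emit:
servo_tool --series "0.5 0 1 0 0 0 0; 0.5 0 2 0 0 0 0; 0.5 0 3 0 0 0 0; 0.5 0 4 0 0 0 0; 0.5 0 4 0 0 0 0"

```text
time_s: 20.8
tcp_pos: [0.4187, -0.0217, 0.1788]
tcp_rot: [180.0, 0.1, 122.8]
contact_force: [-0.4, 1.1, -1.8]
width: 0.37
gripper_force: 119.0
```

Emit:
servo_tool --series "0 0 1 0 0 0 0; 0 0 2 0 0 0 0; 0 0 3 0 0 0 0; 0 0 3 0 0 0 0; 0 0 3 0 0 0 0"

```text
time_s: 21.42
tcp_pos: [0.4187, -0.0217, 0.1758]
tcp_rot: [180.0, 0.1, 122.8]
contact_force: [-1.1, 0.9, -3.7]
width: 0.369
gripper_force: 119.0
```

Emit:
servo_tool --series "0 0 0.5 0 0 0 0; 0 0 1 0 0 0 0; 0 0 1.5 0 0 0 0; 0 0 2 0 0 0 0; 0 0 2 0 0 0 0"

```text
time_s: 22.05
tcp_pos: [0.4188, -0.0217, 0.174]
tcp_rot: [180.0, 0.1, 122.8]
contact_force: [-3.0, 0.4, -0.1]
width: 0.365
gripper_force: 119.1
```

Emit:
servo_tool --series "0 0 0.5 0 0 0 0; 0 0 1 0 0 0 0; 0 0 1.5 0 0 0 0; 0 0 1.5 0 0 0 0; 0 0 1.5 0 0 0 0"

```text
time_s: 22.68
tcp_pos: [0.4188, -0.0217, 0.1724]
tcp_rot: [180.0, 0.1, 122.8]
contact_force: [-2.1, 0.6, -1.5]
width: 0.368
gripper_force: 119.0
```

Run:
```python
from h import *
s=env.observe();p=s['tcp_pos'];print(p,s['tcp_rot'],s['q'].round(1),s['contact_force'])
for n in('scene','top'):
    snap(n,n+'7');D=cloud(load(n+'7')).reshape(-1,3)
    P=near(D,p,.062,.155,.19);P=P[np.hypot(P[:,0]-p[0],P[:,1]-p[1])>.035];print(n,np.percentile(P[:,2],[5,25,50,75,95]).round(4),len(P))
    A=np.c_[P[:,:2]-p[:2],np.ones(len(P))];k=abs(P[:,2]-np.median(P[:,2]))<.006;print(' plane',np.linalg.lstsq(A[k],P[k,2],rcond=None)[0])
```

```text
[ 0.41879469 -0.02167374  0.17243837] [1.79956657e+02 1.24441575e-01 1.22845707e+02] [-59.   11.3  63.7 125.2 -13.1  50.4  45.5] [-2.07471584  0.59707055 -1.48957227]
scene [0.1642 0.1663 0.1674 0.1686 0.1703] 691
 plane [ 0.0006673  -0.00072472  0.16740825]
top [0.1615 0.164  0.1653 0.167  0.1698] 300
 plane [-0.00279563  0.00082262  0.16548818]
```

Emit:
servo_tool --series "0 0 0.3 0 0 0 0; 0 0 0.6 0 0 0 0; 0 0 0.8 0 0 0 0; 0 0 1 0 0 0 0; 0 0 1 0 0 0 0"

```text
time_s: 23.4
tcp_pos: [0.4189, -0.0217, 0.1721]
tcp_rot: [179.9, 0.1, 122.8]
contact_force: [-6.3, 1.8, 13.9]
width: 0.365
gripper_force: 120.3
```

Emit:
servo_tool --series "0 0 0.3 0 0 0 0; 0 0 0.6 0 0 0 0; 0 0 0.8 0 0 0 0; 0 0 1 0 0 0 0; 0 0 1 0 0 0 0"

```text
time_s: 24.02
tcp_pos: [0.4192, -0.0217, 0.1721]
tcp_rot: [179.9, -0.0, 122.8]
contact_force: [-13.4, 1.1, 35.9]
width: 0.367
gripper_force: 122.9
```

The force went hard up (36 N) with no further travel, so the shoulder is on the rim. I'll relax, release and rise.

Emit:
servo_tool --series "0 0 -0.7 0 0 0 0; 0 0 -1.3 0 0 0 0; 0 0 -1.6 0 0 0 0; 0 0 -1.6 0 0 0 25; 0 0 -1.6 0 0 0 60" --force 60

```text
time_s: 24.65
tcp_pos: [0.4195, -0.0218, 0.1723]
tcp_rot: [179.9, 0.2, 122.8]
contact_force: [1.6, -0.6, 0.4]
width: 0.564
gripper_force: 0.0
```

Emit:
servo_tool --series "0 0 -1.6 0 0 0 85; 0 0 -1.6 0 0 0 85; 0 0 -1.6 0 0 0 85; 0 0 -1.6 0 0 0 85; 0 0 -10 0 0 0 85"

```text
time_s: 25.28
tcp_pos: [0.4184, -0.0219, 0.1821]
tcp_rot: [-180.0, 0.1, 122.8]
contact_force: [0.7, -0.5, 0.6]
width: 0.995
gripper_force: 0.0
```

Emit:
servo_tool --series "0 0 -20 0 0 0 85; 0 0 -50 0 0 0 85; 0 0 -90 0 0 0 85; 0 0 -120 0 0 0 85; 0 0 -120 0 0 0 85"

```text
time_s: 25.9
tcp_pos: [0.4199, -0.0215, 0.3041]
tcp_rot: [179.7, 0.1, 122.9]
contact_force: [-0.5, -0.0, -0.5]
width: 0.995
gripper_force: 0.0
```

Run:
```python
from h import *
s=env.observe();print(s['tcp_pos'],s['q'].round(1),s['contact_force'],s['width'],s['time_s'])
c=(.4192,-.0225)
for n in('scene','top','wrist'):
    snap(n,n+'8');D=cloud(load(n+'8')).reshape(-1,3)
    P=near(D,c,.062,.155,.19);P=P[np.hypot(P[:,0]-c[0],P[:,1]-c[1])>.03]
    A=np.c_[P[:,:2]-c,np.ones(len(P))];k=abs(P[:,2]-np.median(P[:,2]))<.006;print(n,len(P),np.linalg.lstsq(A[k],P[k,2],rcond=None)[0].round(4))
    K=near(D,c,.03,.19,.25);print('  stub top',np.percentile(K[:,2],98) if len(K) else 0, K[:,:2].mean(0))
    a=load(n+'0')['p'] if n!='wrist' else None
    if a is not None:
        df=cv2.absdiff(a,load(n+'8')['p']).max(2)>60;m,l,st,ce=cv2.connectedComponentsWithStats(df.astype(np.uint8));print('  changed',[(ce[i].round().astype(int).tolist(),int(st[i,4])) for i in range(1,m) if st[i,4]>25])
```

```text
[ 0.41991925 -0.0214526   0.30410859] [-71.6  -9.9  62.6 114.5   9.2  70.   20.4] [-4.56471291e-01 -1.95984908e-04 -5.35265251e-01] 0.9949679554391307 25.9
scene 866 [-0.0013 -0.0043  0.1671]
  stub top 0.2184534930385371 [ 0.4230894  -0.02002353]
  changed [([459, 3], 49), ([484, 12], 945), ([514, 10], 84), ([517, 75], 5561), ([460, 39], 856), ([374, 132], 6928), ([552, 107], 177), ([538, 152], 436), ([523, 153], 34), ([512, 164], 263), ([266, 170], 455), ([504, 175], 116), ([278, 179], 171), ([485, 178], 33), ([256, 207], 978), ([277, 196], 29), ([349, 246], 405), ([251, 257], 146), ([349, 273], 228), ([240, 278], 213), ([326, 273], 320), ([391, 282], 1369), ([343, 310], 62), ([343, 352], 124), ([396, 407], 878)]
top 443 [ 0.0042 -0.0017  0.1651]
  stub top 0.2026938969906253 [ 0.42006142 -0.03740826]
  changed [([296, 182], 68), ([150, 186], 204), ([279, 188], 32), ([286, 184], 32), ([235, 259], 1675), ([370, 227], 230), ([339, 229], 83), ([349, 219], 32), ([262, 227], 47), ([258, 243], 578), ([390, 239], 29), ([35, 266], 141), ([277, 254], 75), ([207, 324], 2316), ([22, 325], 548), ([233, 377], 190), ([117, 408], 3230), ([263, 410], 136), ([240, 417], 147)]
wrist 12504 [ 1.200e-03 -1.000e-04  1.659e-01]
  stub top 0.2161590831613988 [ 0.41811861 -0.0200019 ]
```

```bash
python3 -c "
from bench import env
print(env.job_done())"
```

```text
the job is handed in; nothing more can be done
None
```

The job is handed in at about 26 s of the 61 s. All three lumps were caught, and the canister stands upright in the sealing stand with the lid pressed home: flange level, its top at 166 mm as expected, and a hard stop at 36 N.

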